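Latch the culture chamber shut

TASK

Close the draw latch on top of the pale grey culture chamber: swing the wire loop over so that it drops behind the hooked keeper on the metal end cap, then push the lever over, away from the keeper, and press it down past centre until it lies fully flat, so that the end cap stays drawn against its gasket. Do not knock over the small jar that stands on the chamber, and let go when done.

Things in the scene. Friction and masses are not known exactly. Their poses are not given: they have to be found in the camera images.
- chamber: Fixed pale grey box, 190 mm wide, flat top 75 mm above the bench. Origin on the bench straight under the lever pivot; +x runs along the middle line from lever pivot to keeper, y across, z up. The box spans x -170 to +45 mm; a separate aluminium end cap of the same width and height spans x 53 to 160. The latch lies on top, on the middle line.
- lever_pivot (a point): Lever pivot, 26 mm above the chamber's top, above the chamber's origin. The lever turns about the y axis through this point. Friction of about 0.08 N m holds it where it is left; pressing it home against the gasket takes a few N at its tip.
- lever_tip (a point): Round bar (8 mm) at the free end of the lever, 100 mm from its pivot. The lever is a dark steel plate 30 mm wide, 6 mm thick. It starts standing up, leaning 10 to 34 degrees from upright towards the keeper (+x); shut, it lies level pointing to -x, its middle 30 mm above the chamber's top.
- bail_pivot (a point): Hinge of the wire loop on the lever, 30 mm from the lever pivot, nearly in line with the lever (12 degrees to its underside). Moves with the lever.
- bail_bar (a point): Middle of the wire loop's cross bar: 8 mm thick, 54 mm long along y. Two 6 mm arms, 54 mm apart, join its ends to the loop's hinge 124 mm away, one on each side of the lever. The loop swings freely in the x-z plane. It starts thrown back to -x against a stop, 25 to 55 degrees behind upright; tipped past upright, it falls towards the keeper by its weight.
- keeper (a point): On the +x face of the keeper's post, 22 mm above the cap's top; axes as the chamber's. Dark steel hook 38 mm wide that passes between the loop's arms: post 36 mm high, lip overhanging 7 mm to +x, underside 30 mm above the top; behind it a seat 18 mm high, 36 mm long. With the lever up the loop lands its bar about 20 to 35 mm to +x of here; the lever then pulls it in under the lip.
- lever (a joint): Lever angle, rad: 0 fully pressed down, flat (stop); about 0.25 dead centre; grows as it is raised over towards the keeper, 2.3 at the other stop; starts 1.75 to 2.15.
- bail (a joint): Angle of the wire loop relative to the lever, rad: grows as the loop is lifted and thrown back. The loop's direction above the chamber's +x axis is this value minus the lever value; 4.2 is the stop where it starts, thrown back.
- cap (a joint): How far the end cap is drawn towards the chamber, m: 0 free, about 0.004 when the latch is shut, 0.008 at most. A springy gasket (5 N per mm) pushes it back to 0.
- jar: Bystander: loose closed amber glass jar, 42 mm across, 56 mm high, standing on a corner of the chamber's top near x -140, y -66 mm; origin at the centre of its underside, z up.

How it is judged:
By the outcome, as a careful person would: the job done as asked, in the order asked, and still so for the second after the job is handed in, with the robot touching nothing.
It also fails if it takes over 45 s, if anything falls off the work surface, if the arm or the gripper's body presses on something with over 40 N, if the wrist force passes 120 N, or if a joint passes its speed limit or range.

ROBOT

A 6-joint arm with a two-finger parallel gripper is mounted at the origin on the work surface. World frame = base frame: x ahead of the robot, y to its left, z up, the work surface at z = 0. Lengths are in m, angles in rad, forces in N, time in s.
With the tool pointing down it reaches from about 0.325 to 0.9 m from the base axis. Payload 6.1 kg.
Tool frame: the origin (TCP) lies midway between the tips of the shut fingers; the grasp point (between the pads) lies 19 mm behind it; z points along the fingers, y is the line along which they close (so a half turn about z gives the same grasp; the last joint's range is limited). The gripper opens to 85 mm and grips with 20 to 120 N. Pads are 22 mm wide; open, the fingers measure 114 mm over their backs; the gripper's body (76 mm by 85 mm) begins 54 mm behind the grasp point. The pads swing forward as they close: fully open they stand 13 mm farther back than shut.
Start: joints at [1.011, 0.22, 1.526, -0, 1.395, -0.126], TCP at [0.263, 0.567, 0.231] pointing down, gripper open.
Joint ranges: [-2.98, 2.98], [-0.91, 2.08], [0.09, 2.57], [-1.24, 4.39], [0.2, 2.65], [-2.68, 2.68]. Speed limits (rad/s): [2.57, 2.57, 3.01, 3.14, 3.14, 3.14].

INTERFACE

Orientations are given as [roll, pitch, yaw] about the fixed x, y, z axes, in that order (R = Rz(yaw) Ry(pitch) Rx(roll)).
In Python, from plant import movep, move_l, set_joints, gripper_to, hold, inverse_kinematics, observe, get_image, get_calibration, Unreachable, job_done gives the robot as it stands. Calls block until the motion is done:
- movep(position, orientation): joint-space move of the TCP to a pose.
- move_l(position, feed=0.15, rotation=None, max_force=None): straight line of the TCP; rotation=None keeps the orientation; feed is the mean speed in m/s. With max_force (N) it stops when the force on the tool has changed by that much, and returns True; else False.
- set_joints(angles): joint-space move.
- gripper_to(opening, f_grip=None): finger opening in m; f_grip is the grip in N (None keeps the last); returns when the fingers have stopped.
- hold(seconds).
- inverse_kinematics(position, orientation): joint angles nearest the present ones, or None.
- observe(): the state.
- get_image(name): name is "side" or "top" or "wrist"; returns (picture, depth): 384x512x3 uint8, red, green, blue; 384x512 float32, m along the optical axis (not along the pixel's ray), 0 where there is no reading.
- get_calibration(name): a dict with "intrinsics" (3x3 intrinsics, pixels), "world_from_camera" (4x4, takes a point from camera to world coordinates). Camera axes: x right, y down, z forward; pixel columns grow to the right and rows downward; lengths in m; the calibration is good to about 2 mm. A picture is of the moment at which its call begins: read the wrist's pose just before it. get_calibration takes no time and is no camera call; for the wrist camera it gives the pose at the moment of the call.
A pose or a line that the arm cannot do raises Unreachable and nothing moves.
- job_done(): hands the job in; it is judged then, once.
The state is a dict: "time_s": time; "q": joint angles; "joint_velocities": joint speeds; "joint_torque": joint torques, N m; "eef_pos": TCP position; "tcp_rot": TCP orientation; "ft_force": force on the tool from outside, world axes, zero at the start; "torque": the same for the moment, N m; "opening": finger opening in m; "grasp_force": force on a finger pad.
Only numpy, scipy, OpenCV 4.12 (cv2) and the standard library are available. Lean on these libraries where they do the work, as an engineer would, in place of code of your own. Each camera call takes 0.05 s, during which the arm holds its last target. There are 200 camera calls.

## Working session

There is one attempt and no reset: what is moved stays moved. The work goes in short steps, each a Python script; the robot and the scene stay as the last script left them, time stands still between calls to the robot, and variables do not carry over. Pictures are saved under pics/ and viewed, at most 10 in all, crops included, and the job is handed in when it is done.

```bash
mkdir -p pics; ls
cat > h.py <<'E'
import numpy as np, cv2
from plant import *
def cloud(name):
    c=get_calibration(name); im,d=get_image(name)
    K=np.array(c["intrinsics"]);T=np.array(c["world_from_camera"])
    v,u=np.mgrid[:d.shape[0],:d.shape[1]]
    P=np.stack([(u-K[0,2])/K[0,0]*d,(v-K[1,2])/K[1,1]*d,d],-1)@T[:3,:3].T+T[:3,3]
    P[d<=0]=np.nan
    return im,P
E
python3 - <<'E'
from h import *
ims=[]
for n in("top","side"):
    im,P=cloud(n); np.savez(n+"0.npz",im=im,P=P); cv2.imwrite(f"pics/{n}0.png",im[:,:,::-1])
    print(n,np.array(get_calibration(n)["world_from_camera"]).round(3).tolist())
print(observe()["time_s"])
E
```

```text
pics
top [[0.002, -0.995, 0.097, 0.524], [-1.0, -0.002, 0.002, 0.045], [-0.002, -0.097, -0.995, 0.75], [0.0, 0.0, 0.0, 1.0]]
side [[-0.786, -0.359, 0.503, 0.263], [-0.618, 0.479, -0.624, 0.452], [-0.017, -0.801, -0.598, 0.472], [0.0, 0.0, 0.0, 1.0]]
0.1
```

View pics/top0.png

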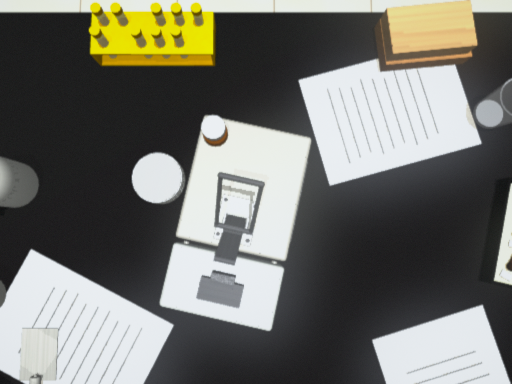

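View pics/side0.png

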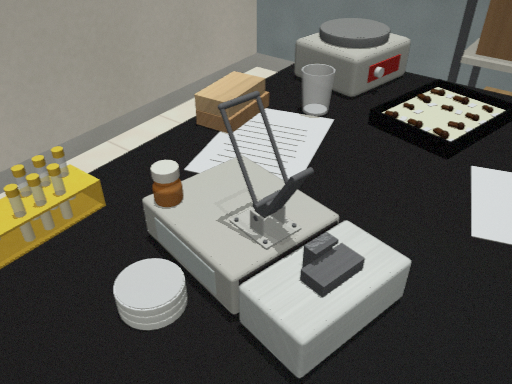

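Top view: the chamber (about 245,190), cap (222,287) and jar (214,130) are clear. The latch axis points down the image, toward the robot; the loop is thrown back with its bar near (240,178), and the lever tip is near (227,258). Next I measure the frame and the latch points.

```bash
cat > m.py <<'E'
from h import *
D=np.load("top0.npz");im,P=D["im"].astype(int),D["P"]
z=P[...,2]; br=(im.min(2)>150)
m=(abs(z-.075)<.006)&(P[...,1]>-.1)&(P[...,1]<.25)&br
pts=P[m][:,:2]
n,l,s,c=cv2.connectedComponentsWithStats(m.astype(np.uint8))
for i in range(1,n):
    if s[i,4]>1500:
        q=P[l==i]; r=cv2.minAreaRect((q[:,:2]*1000).astype(np.float32)); print(r,cv2.boxPoints(r).round(1).tolist(),np.median(q[:,2]))
E
python3 m.py
```

```text
((598.814208984375, 52.71783447265625), (187.82814025878906, 212.60411071777344), 77.63482666015625) [[474.8999938964844, -16.299999237060547], [682.5, -61.79999923706055], [722.7999877929688, 121.69999694824219], [515.0999755859375, 167.1999969482422]] 0.07419559361628136
((433.8600769042969, 89.1603775024414), (187.99462890625, 105.40287780761719), 77.55475616455078) [[362.1000061035156, 8.699999809265137], [465.1000061035156, -14.0], [505.6000061035156, 169.60000610351562], [402.70001220703125, 192.3000030517578]] 0.07407650878681643
```

```bash
cat >> h.py <<'E'
YAW=np.radians(167.58); O=np.array([.5378,.0662,0])
U=np.array([np.cos(YAW),np.sin(YAW),0]);V=np.array([-U[1],U[0],0])
B=np.stack([U,V,[0,0,1]],1)   # world = O + B@local
def W(p): return O+B@np.asarray(p,float)
def L(P): return (P-O)@B
E
python3 - <<'E'
from h import *
for n in("top","side"):
    D=np.load(n+"0.npz");im,P=D["im"].astype(int),L(D["P"])
    print(n)
    dark=im.max(2)<110
    m=dark&(abs(P[...,1])<.05)&(P[...,2]>.085)&(P[...,0]>-.2)&(P[...,0]<.15)
    q=P[m]*1000
    # bins along x
    for a in range(-160,160,10):
        s=q[(q[:,0]>=a)&(q[:,0]<a+10)]
        if len(s)>3: print(a,len(s),"y",s[:,1].min().round(),s[:,1].max().round(),"z",np.percentile(s[:,2],[5,50,95]).round())
    j=(im[...,0]-im[...,2]>40)&(P[...,2]>.08)&(P[...,0]<-.05)&(P[...,0]>-.2)&(abs(P[...,1])<.1)
    print("jar",np.nanmean(P[j],0),j.sum())
E
```

```text
top
-140 6 y -47.0 -45.0 z [ 92.  99. 121.]
-130 10 y -50.0 -46.0 z [ 89.  97. 119.]
-60 7 y -28.0 28.0 z [238. 239. 240.]
-50 62 y -29.0 28.0 z [219. 229. 238.]
-40 48 y -28.0 29.0 z [204. 210. 218.]
-30 47 y -28.0 29.0 z [185. 195. 201.]
-20 39 y -28.0 29.0 z [169. 177. 185.]
-10 142 y -28.0 29.0 z [107. 117. 165.]
0 117 y -28.0 29.0 z [122. 129. 148.]
10 45 y -13.0 13.0 z [127. 129. 133.]
20 130 y -14.0 14.0 z [132. 140. 148.]
30 145 y -14.0 14.0 z [150. 158. 165.]
40 168 y -15.0 15.0 z [167. 174. 182.]
50 29 y -13.0 13.0 z [182. 185. 186.]
80 25 y -18.0 17.0 z [ 86.  94. 101.]
jar [-0.12404915 -0.05821342  0.10286913] 112
side
-130 7 y -50.0 -48.0 z [ 91. 118. 122.]
-60 197 y -29.0 31.0 z [233. 238. 240.]
-50 245 y -28.0 32.0 z [218. 229. 238.]
-40 133 y -28.0 30.0 z [199. 209. 217.]
-30 123 y -28.0 31.0 z [182. 191. 200.]
-20 123 y -28.0 30.0 z [163. 173. 182.]
-10 212 y -29.0 30.0 z [ 87. 151. 165.]
0 305 y -28.0 31.0 z [ 87. 112. 146.]
10 253 y -28.0 20.0 z [ 95. 124. 133.]
20 111 y -14.0 14.0 z [124. 132. 142.]
30 123 y -14.0 16.0 z [140. 150. 160.]
40 142 y -14.0 17.0 z [157. 166. 176.]
50 182 y -14.0 17.0 z [175. 186. 188.]
80 101 y -18.0 20.0 z [ 86. 101. 111.]
90 334 y -33.0 20.0 z [ 90.  94. 111.]
100 274 y -34.0 34.0 z [ 88.  93. 111.]
110 86 y -34.0 32.0 z [86. 92. 93.]
120 143 y -34.0 35.0 z [86. 92. 94.]
130 170 y -32.0 34.0 z [85. 89. 93.]
jar [-0.12423684 -0.07085696  0.09750824] 606
```

Chamber frame: the fitted sizes match the spec (188x213 mm box, 169 mm between centres).

| Item | Local x (mm) | Local z (mm) | Check |
|---|---|---|---|
| Lever tip | 53 | 185 | radius 99 mm, lever angle about 2.13 rad |
| Loop bar | -55 | 236 | 125 mm from its hinge at (10, 129) |

Everything agrees, so I tip the loop over next.

```bash
cat >> h.py <<'E'
R=[np.pi,0,YAW-np.pi]
def mv(x,z,feed=.1,f=None,y=0):
    s=move_l(W([x,y,z]),feed=feed,max_force=f); o=observe()
    print("->",x,z,"at",L(np.array(o["eef_pos"])).round(4),"F",(np.array(o["ft_force"])@B).round(1),"stop" if s else "",round(o["time_s"],2)); return s
def snap(n,f):
    im,P=cloud(n); np.savez(f+".npz",im=im,P=P); cv2.imwrite(f"pics/{f}.png",im[:,:,::-1])
E
python3 - <<'E'
from h import *
print(inverse_kinematics(W([-.1,0,.33]),R),inverse_kinematics(W([-.1,0,.11]),R))
gripper_to(0,40)
p=observe()["eef_pos"]; move_l([p[0],p[1],.34],feed=.2)
movep(W([-.095,0,.33]),R); print(L(np.array(observe()["eef_pos"])))
mv(-.095,.225,.15)
if not mv(.02,.228,.1,15): 
    hold(.7); mv(.02,.31,.2); 
snap("side","side1")
E
```

```text
[-5.34852715e-02  2.06134418e-01  1.36043816e+00 -4.44089210e-16
  1.57502008e+00  1.73408095e+00] [-5.34852715e-02  3.56265005e-01  1.59686071e+00 -4.44089210e-16
  1.18846694e+00  1.73408095e+00]
[-0.09472866 -0.0007775   0.3299122 ]
-> -0.095 0.225 at [-0.0956 -0.0003  0.2262] F [-0.4 -0.6  1.3]  4.68
-> 0.02 0.228 at [1.96e-02 1.00e-04 2.28e-01] F [-0.3 -0.2  0.1]  5.98
-> 0.02 0.31 at [0.0202 0.     0.3093] F [-0.2 -0.9 -0.5]  7.24
```

View pics/side1.png

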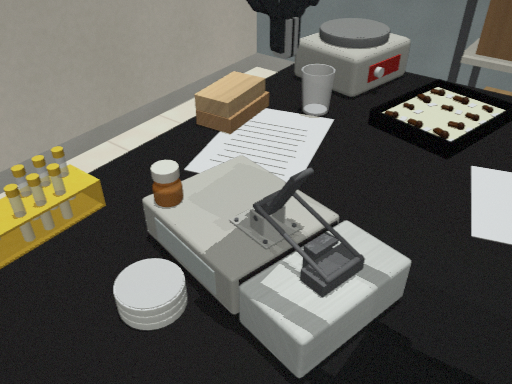

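The loop bar now rests behind the keeper at about (340,270), and the lever is still up with its tip at about (305,173). Next I push the lever over from its +x side.

Run:
```python
from h import *
mv(.095,.30,.2); mv(.095,.175,.15)
tip=lambda t:(-.1*np.cos(t),.101+.1*np.sin(t))
ok=True
for t in (2.1,1.85,1.6,1.35,1.15):
    x,z=tip(t)
    if mv(x+.015,z-.009+(.003 if t<1.5 else 0),.08,20): ok=False;break
if ok:
    hold(.2); x,z=tip(1.15); mv(x+.03,z,.1); mv(x+.03,z+.025,.15)
snap("side","side2")
im,P=cloud("top"); P=L(P)*1000
for I,Q in((im,P),):
    m=(I.max(2)<110)&(abs(Q[...,1])<14)&(Q[...,2]>115)&(Q[...,2]<207)&(Q[...,0]>-110)&(Q[...,0]<60); q=Q[m]
    print(len(q), q[np.argsort(q[:,0])[::max(1,len(q)//10)]].round())
```

```text
-> 0.095 0.3 at [0.0948 0.     0.2994] F [-0.4  0.8 -0.4]  7.82
-> 0.095 0.175 at [ 9.420e-02 -1.000e-04  1.759e-01] F [ 0.2  0.2 -0.4]  8.8
-> 0.06548461045998576 0.17832093666488738 at [0.0653 0.     0.1784] F [ 0.6 -0.9  0.5]  9.32
-> 0.04255902468245129 0.18812752029753 at [0.0425 0.     0.1881] F [ 0.6  0.9 -0.3]  9.78
-> 0.01791995223012888 0.1919573603041505 at [0.018  0.     0.1917] F [-0.4  0.4  0.4]  10.24
-> -0.006900668709304152 0.19257233578266592 at [-0.0069  0.      0.1924] F [-0.3 -0.5  0.4]  10.7
-> -0.02584874408841574 0.18627639402605212 at [-2.57e-02  1.00e-04  1.86e-01] F [0.7 0.3 0.1]  11.1
-> -0.01084874408841574 0.19227639402605212 at [-1.090e-02 -1.000e-04  1.928e-01] F [-0.3  0.7 -0.4]  11.61
-> -0.01084874408841574 0.21727639402605212 at [-1.190e-02 -1.000e-04  2.181e-01] F [ 0.2  0.1 -0.9]  11.93
0 []
```

View pics/side2.png

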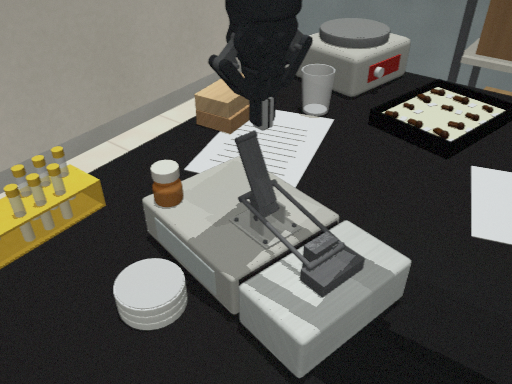

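The lever now leans back, with its tip at about (247,137), and the loop still surrounds the keeper. I measure the tip from the side depth and then press it down.

Run:
```python
from h import *
D=np.load("side2.npz");im,P=D["im"],L(D["P"])*1000
q=P[128:160,232:275][im[128:160,232:275].max(2)<120]; q=q[(abs(q[:,1])<20)&(q[:,2]>120)&(q[:,2]<210)]
z=q[:,2].max(); print(z, np.median(q[q[:,2]>z-5],0))
q=P[225:290,290:370].reshape(-1,3); q=q[(abs(q[:,1])<35)]
for a in range(95,140,5):
    s=q[(q[:,0]>=a)&(q[:,0]<a+5)]
    if len(s): print(a,len(s),np.percentile(s[:,2],[10,50,90,99]).round())
```

```text
196.59912286117682 [-39.49964939   1.37249235 194.00762273]
95 223 [ 81. 100. 111. 111.]
100 431 [ 92. 100. 110. 111.]
105 301 [ 87.  93.  98. 100.]
110 230 [84. 92. 93. 94.]
115 218 [86. 92. 93. 94.]
120 216 [91. 92. 93. 94.]
125 239 [87. 92. 93. 94.]
130 454 [74. 82. 91. 93.]
135 115 [74. 75. 75. 76.]
```

Run:
```python
from h import *
tip=lambda t:(-.1*np.cos(t),.101+.1*np.sin(t))
x,z=tip(1.15); mv(x+.004,z+.025,.1); mv(x+.004,z+.006,.08,15)
ok=True
for t in (1.05,.9,.75,.6,.45,.35,.25,.15,.08):
    x,z=tip(t)
    if mv(x+.004,z+.004,.06,40): ok=False;break
if ok: mv(-.096,.103,.03,25); hold(.3); print((np.array(observe()["ft_force"])@B).round(1))
mv(-.096,.15,.1) if ok else None
hold(.3); snap("side","side3")
```

```text
-> -0.036848744088415736 0.21727639402605212 at [-3.650e-02  1.000e-04  2.163e-01] F [ 0.6 -0.4  0.1]  12.43
-> -0.036848744088415736 0.19827639402605213 at [-3.610e-02  1.000e-04  1.975e-01] F [ 0.2 -0.2  0.2]  12.82
-> -0.04575710478917269 0.1917423225594017 at [-0.0466 -0.      0.1921] F [-1.7 -0.3  3.1]  13.16
-> -0.058160996827066436 0.18333269096274835 at [-5.890e-02  1.000e-04  1.832e-01] F [-2.4  0.8  4.3]  13.56
-> -0.06916888688738208 0.1731638760023334 at [-0.0691  0.      0.1727] F [-1.8  0.1  2.8]  13.96
-> -0.07853356149096784 0.16146424733950354 at [-7.740e-02  1.000e-04  1.599e-01] F [-0.2  0.4 -0.2]  14.36
-> -0.08604471023526769 0.14849655341112303 at [-8.550e-02  1.000e-04  1.475e-01] F [-0.2 -0.1 -0.2]  14.76
-> -0.08993727128473789 0.13928978074554516 at [-8.960e-02  1.000e-04  1.386e-01] F [-0.2  0.4  1.1]  15.07
-> -0.09289124217106448 0.1297403959254523 at [-9.240e-02  1.000e-04  1.289e-01] F [ 0.2 -0.2  0.5]  15.39
-> -0.09487710779360423 0.11994381324735993 at [-9.440e-02  1.000e-04  1.191e-01] F [ 0.5 -0.4  0.3]  15.71
-> -0.09568017063026195 0.11299146939691727 at [-0.0953  0.      0.1123] F [ 0.5 -0.9 -0. ]  15.97
-> -0.096 0.103 at [-0.0966 -0.0002  0.1094] F [ 5.3  0.8 10.8] stop 16.28
[ 5.1  0.1 11.7]
-> -0.096 0.15 at [-0.096   0.      0.1499] F [-0.5 -0.6 -0.8]  17.16
```

View pics/side3.png

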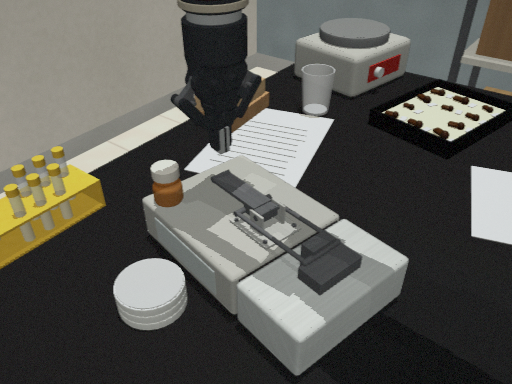

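The lever looks flat, with its tip at about (215,178), and the TCP stopped at z 109 mm, which matches the bar's top. The force was low on the way down, though, so I check the loop, the cap shift and the lever level.

Run:
```python
from h import *
mv(-.096,.30,.2); p=W([-.15,.35,.3]); move_l(p,feed=.25)
snap("side","side4"); snap("top","top4")
for f in("top0","top4"):
    D=np.load(f+".npz");im,P=D["im"].astype(int),L(D["P"])*1000
    m=(abs(P[...,2]-75)<6)&(im.min(2)>150)&(abs(P[...,1])>45)&(abs(P[...,1])<90)
    for lo,hi in((55,170),(-60,51)):
        q=P[m&(P[...,0]>lo)&(P[...,0]<hi)]
        print(f,np.percentile(q[:,0],[.5,1,99,99.5]).round(1))
for f in("top4","side4"):
    D=np.load(f+".npz");im,P=D["im"].astype(int),L(D["P"])*1000
    m=(im.max(2)<120)&(abs(P[...,1])<35)&(P[...,2]>80);q=P[m]
    for a in range(-110,140,8):
        s=q[(q[:,0]>=a)&(q[:,0]<a+8)]
        if len(s)>3: print(a,len(s),"y",s[:,1].min().round(),s[:,1].max().round(),"z",np.percentile(s[:,2],[5,50,95]).round())
for n in("side4",):
    im=np.load(n+".npz")["im"][130:310,190:400]; cv2.imwrite("pics/c4.png",cv2.resize(im[:,:,::-1],None,fx=3.5,fy=3.3,interpolation=2))
```

```text
-> -0.096 0.3 at [-9.530e-02  1.000e-04  2.983e-01] F [-0.  -0.9 -0.1]  18.41
top0 [ 55.5  56.  157.6 158.3]
top0 [-59.4 -58.8  42.6  43.1]
top4 [ 55.5  56.  153.8 154.4]
top4 [-59.4 -58.9  43.6  50.4]
-102 20 y -14.0 12.0 z [107. 109. 110.]
-38 8 y -26.0 25.0 z [86. 96. 99.]
-30 16 y -26.0 26.0 z [ 96.  97. 107.]
-14 5 y -26.0 6.0 z [ 96. 105. 107.]
-6 5 y -25.0 -14.0 z [ 98. 102. 103.]
18 7 y -26.0 25.0 z [95. 97. 98.]
42 14 y -30.0 30.0 z [ 95.  98. 100.]
74 44 y -26.0 18.0 z [ 81.  94. 108.]
82 6 y -29.0 30.0 z [97. 98. 99.]
90 36 y -32.0 32.0 z [ 84.  98. 101.]
-110 4 y -12.0 -11.0 z [103. 105. 107.]
-102 83 y -13.0 16.0 z [105. 108. 110.]
-94 79 y -13.0 16.0 z [104. 107. 108.]
-86 73 y -13.0 15.0 z [104. 107. 108.]
-78 73 y -14.0 15.0 z [104. 107. 108.]
-70 79 y -13.0 15.0 z [104. 107. 108.]
-62 82 y -13.0 15.0 z [105. 107. 108.]
-54 85 y -14.0 15.0 z [104. 107. 109.]
-46 84 y -13.0 14.0 z [105. 108. 108.]
-38 114 y -28.0 31.0 z [ 81. 107. 108.]
-30 184 y -29.0 31.0 z [ 94. 102. 108.]
-22 127 y -28.0 28.0 z [ 95. 107. 108.]
-14 168 y -28.0 21.0 z [ 94. 105. 108.]
-6 175 y -28.0 21.0 z [ 84. 104. 106.]
2 288 y -28.0 29.0 z [ 84.  98. 105.]
10 99 y -28.0 29.0 z [ 85.  97. 104.]
18 61 y -29.0 30.0 z [81. 97. 99.]
26 43 y -28.0 29.0 z [81. 97. 99.]
34 43 y -28.0 28.0 z [95. 97. 99.]
42 47 y -28.0 29.0 z [ 95.  98. 100.]
50 43 y -28.0 29.0 z [ 95.  98. 100.]
58 55 y -28.0 30.0 z [ 96.  98. 100.]
66 37 y -28.0 30.0 z [ 96.  99. 100.]
74 75 y -28.0 19.0 z [ 95. 103. 111.]
82 140 y -28.0 20.0 z [ 96. 106. 111.]
90 536 y -34.0 34.0 z [ 89. 101. 111.]
98 402 y -34.0 34.0 z [ 86.  93. 106.]
106 328 y -33.0 35.0 z [86. 92. 94.]
114 344 y -34.0 35.0 z [85. 92. 93.]
122 481 y -34.0 35.0 z [81. 90. 93.]
```

View pics/c4.png

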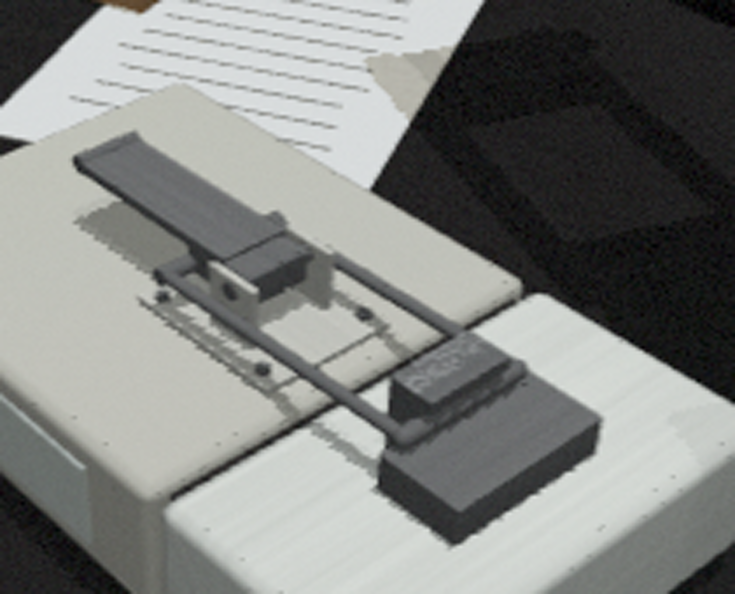

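The crop shows the loop bar (about 460,405) under the keeper's lip. The lever is flat, with its face level at z 107–108 mm along its whole length, and the cap has been drawn in 3.9 mm. The jar was still standing in the last full picture and the arm is clear, so I hand the job in.

```bash
python3 -c "
from plant import *
print(job_done(), observe()['time_s'])"
```

```text
the job is handed in; nothing more can be done
the job is handed in; nothing more can be done
```

The draw latch is shut: the loop is behind the keeper, the lever lies flat past centre, the cap is drawn in about 3.9 mm, the jar is standing, the robot is clear, and the job is handed in with the clock at about 20 s.

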